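# Put the scraper away in the slot that takes its whole blade

### The arm

A 6-joint arm with a two-finger parallel gripper is mounted at the origin on a cart in front of the work surface, level with it; the furniture and walls round the work are solid. World frame = base frame: x ahead of the robot, y to its left, z up, the work surface at z = 0. Lengths are in mm, angles in rad, forces in N, time in s.
With the tool pointing down it reaches from about 300 to 750 mm from the base axis. Payload 8.5 kg.
Tool frame: the origin (TCP) lies at the very end of the fingers, on their centre line; the grasp point (between the pads) lies 19 mm behind it (ctrl.tcp_to_grasp is the distance from the TCP to the grasp point, in mm); z points along the fingers, y is the line along which they close (so a half turn about z gives the same grasp; the last joint's range is limited). The gripper opens to 88 mm and grips with 3 to 60 N. Pads are 18 mm wide; open, the fingers measure 123 mm over their backs; the gripper's body (75 mm by 187 mm) begins 45 mm behind the grasp point.
Start: joints at [0.974, 0.381, 1.297, -0, 1.464, -0.215], TCP at [204.915, 510.382, 238.748] pointing down, gripper open.
Joint ranges: [-3.11, 3.11], [-0.89, 2.33], [0.22, 2.48], [-1.42, 4.56], [0.17, 2.85], [-2.88, 2.88]. Speed limits (rad/s): [2.39, 2.39, 3.14, 3.14, 3.14, 3.14].

### API

Orientations are given as a unit quaternion [w, x, y, z].
In Python, from bench import ctrl, optics gives the robot as it stands. The module is installed in compiled form; this text tells all that it offers.
- The arm moves only by the tool step_arm, never from a script. Its argument "motion" is a list of rows, each a list of 5 numbers: the shift along the tool's x, y, z in m, then the turn about the tool's z in rad, then the closure in counts, from 0 (fully open) to 255 (shut). In form: [[dx, dy, dz, yaw, grip], ...]. A call has 1 to 12 rows; each row is the pose to reach, as a shift and turn from the pose commanded when the call began, along the tool's axes at that moment; what a row does not reach only later rows make up. A row lasts 1/12 s, in which the tool goes at most 41.7 mm and 7.16 degrees, less where a joint would pass 70% of its speed; a pose out of reach is approached as far as the arm can. A call with a gripper value outside its range is refused whole. The fingers move at their own pace and stop on an object; "grip_force" is the grip in N (left out, the last holds). Time passes only in rows, so rows that repeat a pose let the fingers close. It gives the time, the measured TCP pose, the force, the opening and the grip force at its end, in the units of the state.
- ctrl.get_obs(): the state, without advancing time (a new reading comes with each control period).
- optics.capture(name): name is "scene" or "top"; returns (picture, depth): 480x640x3 uint8, red, green, blue; 480x640 float32, mm along the optical axis (not along the pixel's ray), 0 where there is no reading.
- optics.get_calibration(name): a dict with "mtx" (3x3 intrinsics, pixels), "xyz" and "orientation" of the camera in the world. Camera axes: x right, y up, looking along -z (the intrinsics and any distortion apply to the point x, -y, -z); pixel columns grow to the right and rows downward; lengths in mm; the calibration is good to about 2 mm. A picture is of the moment at which its call begins. get_calibration takes no time and is no camera call.
- ctrl.finish_job(): hands the job in; it is judged then, once.
The state is a dict: "t": time; "q": joint angles; "qvel": joint speeds; "tau": joint torques, N m; "ee_pos": TCP position; "ee_rot": TCP orientation; "wrist_force": force on the tool from outside, world axes, zero at the start; "moment": the same for the moment, N m; "opening": finger opening in mm; "grasp_force": force on a finger pad.
Only numpy, scipy, OpenCV 4.12 (cv2) and the standard library are available. Lean on these libraries where they do the work, as an engineer would, in place of code of your own. Each camera call takes 0.05 s, during which the arm holds its last target. There are 200 camera calls.

### The job

The scraper has been burnished and is still standing in its leaning rest; put it away upright, blade down, in the three-slotted storage block. The slots were cut to different depths for different tools and look alike from outside: find by feel the one that takes the whole blade, so that the scraper's shoulder sits down on the block's top, and leave it there. Do not shift the cork block, the paint tin or the screw jar.

Things in the scene. Friction and masses are not known exactly. Their poses are not given: they have to be found in the camera images.
- scraper_handle (a point): Centre of the scraper's flat-sided wooden handle, 20 mm thick (x), 32 mm wide (y), 84 mm long (z, from blade to handle end). In line below it: a steel shoulder 20 x 44 x 6 mm, its underside 48 mm below this point, then the blade, 3 mm thick, 60 mm wide, 65 mm long, its edge 113 mm below this point. Starts standing in the rest, leaning about 25 degrees.
- scraper_shoulder (a point): On the scraper's middle line at the underside of its shoulder, where the blade ends; 48 mm below the handle's centre, 65 mm above the blade's edge. Axes as for the handle.
- rest: Burnishing rest: small fixed wooden stand, foot 120 x 124 mm, about 65 mm high, with one leaning slot in which the blade stands about 44 mm deep; the handle leans to the rest's -x side and the scraper is drawn out along its own z. Origin at the centre of the underside, z up.
- rack_top (a point): Middle of the top of the storage block: fixed, 130 mm (x) by 96 mm (y), top 88 mm above the bench, z up. Three vertical slots, each 5.5 mm wide (x), 66 mm long (y), mouths chamfered 2 mm. One is deeper than the blade is long; the others have a hard bottom 25 to 45 mm below the top. Which is which varies and cannot be seen.
- slot_front (a point): Centre of the mouth of one outer slot, level with the block's top, 36 mm from the middle slot to the -x side; axes as the block's.
- slot_middle (a point): Centre of the mouth of the middle slot; axes as the block's.
- slot_back (a point): Centre of the mouth of the other outer slot, 36 mm from the middle one to the +x side; axes as the block's.
- cork_block: Cork sanding block, 63 x 110 x 34 mm, lying loose between rest and storage block; origin at the centre of its underside. A bystander.
- paint_tin: Small closed paint tin, 78 mm across and 78 mm high, loose, upright; origin at the centre of its underside. A bystander.
- screw_jar: Screw-lid jar, 70 mm across and 100 mm high, loose, upright; origin at the centre of its underside. A bystander.
- scraper: The same scraper; origin at the middle of the blade's edge, axes as for the handle.

How it is judged:
By the outcome, as a careful person would: the job done as asked, in the order asked, and still so for the second after the job is handed in, with the robot touching nothing.
It also fails if it takes over 51 s, if anything falls off the work surface, if the arm or the gripper's body presses on something with over 40 N, if the wrist force passes 120 N, or if a joint passes its speed limit or range.

## Working session

There is one attempt and no reset: what is moved stays moved. The work goes in short steps, Python scripts to look and compute and a tool call to move; the robot and the scene stay as the last step left them, time stands still between calls to the robot, and variables do not carry over. Pictures are saved under pics/ and viewed, at most 10 in all, crops included, and the job is handed in when it is done.

Besides the shell and the picture viewer there is one more tool, called after "Emit:" as name(argument=value, ...), one argument or row to a line, values as JSON. step_arm: Moves the arm, as the interface text tells. Its arguments: {"type":"object","properties":{"motion":{"type":"array","items":{"type":"array","items":{"type":"number"}}},"grip_force":{"type":"number"}},"required":["motion"]}

```bash
mkdir -p pics; cat > h.py <<'E'
import numpy as np, cv2
from bench import ctrl, optics
from scipy.spatial.transform import Rotation as R
def rot(q): return R.from_quat([q[1],q[2],q[3],q[0]]).as_matrix()
def cloud(name, depth):
    c=optics.get_calibration(name); K=np.array(c["mtx"]); v,u=np.mgrid[:480,:640]
    d=depth; p=np.stack([(u-K[0,2])/K[0,0]*d,-(v-K[1,2])/K[1,1]*d,-d],-1)
    return p@rot(c["orientation"]).T+np.array(c["xyz"])
def px(name,P):
    c=optics.get_calibration(name); K=np.array(c["mtx"]); p=(np.atleast_2d(P)-np.array(c["xyz"]))@rot(c["orientation"])
    return np.stack([K[0,0]*p[:,0]/-p[:,2]+K[0,2],K[1,1]*-p[:,1]/-p[:,2]+K[1,2]],-1)
E
python3 - <<'E'
from h import *
for n in("scene","top"):
    p,d=optics.capture(n); cv2.imwrite(f"pics/{n}0.png",p[...,::-1]); np.savez(f"{n}0.npz",p=p,d=d)
    c=optics.get_calibration(n); print(n,c)
    print((d>0).mean())
print(ctrl.get_obs())
E
```

```text
scene {'mtx': array([[445.37891509,   0.        , 317.25917186],
       [  0.        , 445.37891509, 238.75835165],
       [  0.        ,   0.        ,   1.        ]]), 'xyz': array([ 279.8797346 , -646.49190088,  701.6797528 ]), 'orientation': array([ 0.90325652,  0.3868114 , -0.07899487, -0.1681202 ])}
0.9958430989583333
top {'mtx': array([[506.142051  ,   0.        , 317.76921087],
       [  0.        , 506.142051  , 240.71333845],
       [  0.        ,   0.        ,   1.        ]]), 'xyz': array([ 387.37385368,  -73.73517647, 1100.6800147 ]), 'orientation': array([ 0.71423435,  0.05690242, -0.0388113 , -0.69650922])}
0.9959928385416666
{'t': 0.1, 'q': array([ 9.73676912e-01,  3.81126788e-01,  1.29814630e+00, -3.69504493e-06,
        1.46359963e+00, -2.15310511e-01]), 'qvel': array([ 1.39160617e-05, -7.59575293e-04, -2.64871919e-04,  2.28128006e-04,
       -7.37469586e-04, -1.01731738e-03]), 'tau': array([ 4.45728874e-03, -4.38651073e+01, -2.24912989e+01,  7.15435180e-02,
        3.42017587e-02, -6.69113456e-05]), 'ee_pos': array([204.79630152, 510.18353212, 238.21354192]), 'ee_rot': array([-2.51210480e-04,  1.89746759e-01,  9.81832856e-01, -5.88670786e-04]), 'wrist_force': array([ 0.45263624, -0.68484632, -0.27249586]), 'moment': array([-0.00240042, -0.00213753,  0.01617055]), 'grasp_force': 0.0, 'opening': 88.08086435353202}
```

View pics/scene0.png

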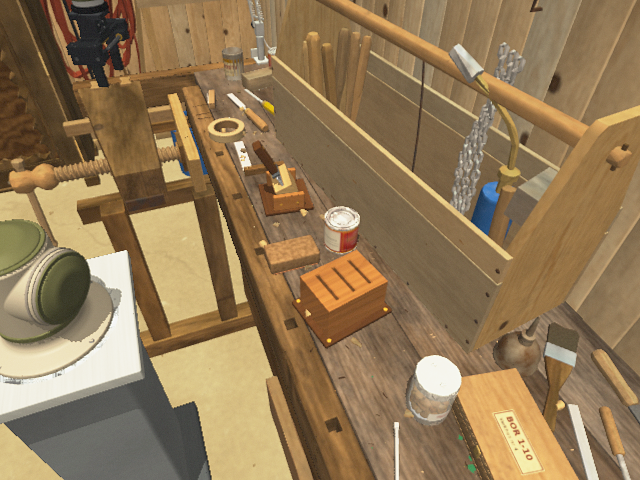

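View pics/top0.png

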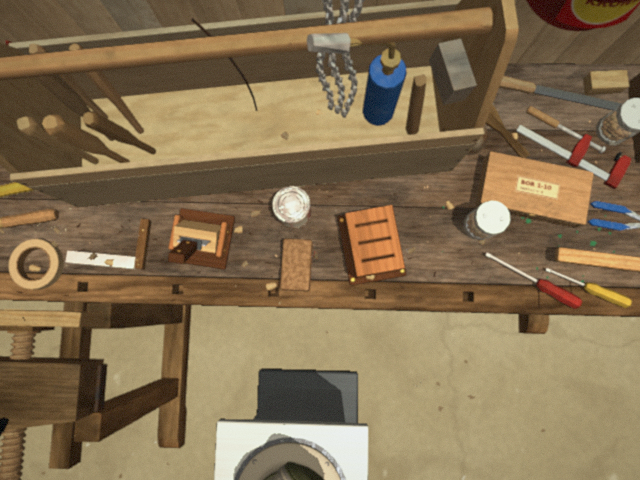

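The scene view shows the rest with the dark leaning handle near (275,175), the cork at (293,253), the tin at (341,230), the rack at (343,295) and the jar at (435,388). In the top view the rest is at (200,238), the rack at (373,243), the tin at (291,205), the cork at (296,264) and the jar at (490,218).

```bash
python3 - <<'E'
from h import *
a=np.load("top0.npz");b=np.load("scene0.npz")
A=cv2.resize(a["p"][195:285,150:250],None,fx=4,fy=4,interpolation=cv2.INTER_CUBIC)
B=cv2.resize(b["p"][130:220,235:335],None,fx=4,fy=4,interpolation=cv2.INTER_CUBIC)
C=cv2.resize(a["p"][195:285,325:425],None,fx=3.99,fy=2.6,interpolation=cv2.INTER_CUBIC)
im=np.vstack([np.hstack([A,B])])
cv2.imwrite("pics/crop0.png",im[...,::-1])
T=cloud("top",a["d"]);S=cloud("scene",b["d"])
# rack top
for n,P in(("top",T),("scene",S)):
    W=P.reshape(-1,3)
    m=(abs(W[:,2]-88)<8)&(W[:,0]>300)&(W[:,0]<480)&(W[:,1]<-80)&(W[:,1]>-300)
    q=W[m]; print(n,m.sum(),np.median(q[:,2])); r=cv2.minAreaRect(q[:,:2].astype(np.float32)); print(r)
    for name,c in(("rest",(200,240)),):
        m=(W[:,0]>300)&(W[:,0]<480)&(W[:,1]<380)&(W[:,1]>100)&(W[:,2]>15)&(W[:,2]<220)
        q=W[m]; print(len(q),q.min(0),q.max(0)); h=q[q[:,2]>75]; print(len(h),h.mean(0),h.min(0),h.max(0))
        k=h[np.argsort(-h[:,2])][::max(1,len(h)//25)]; print(k.round(0).tolist())
# toolbox wall & bystanders heights
for u,v in((290,205),(296,264),(490,218),(250,175),(250,200),(430,150),(60,185),(373,150)): print((u,v),T[v,u].round())
E
```

```text
top 349 87.82713779387416
((468.9012145996094, -169.49749755859375), (95.6812973022461, 22.046037673950195), 89.97804260253906)
188 [465.77915527 201.22572895  15.1002298 ] [479.85609509 353.14952344 168.96653199]
128 [474.18762242 214.92430197 161.46099466] [466.84655164 201.22572895 136.94747481] [479.85609509 232.97101103 168.96653199]
[[472.0, 209.0, 169.0], [479.0, 212.0, 168.0], [478.0, 206.0, 167.0], [479.0, 214.0, 166.0], [478.0, 205.0, 165.0], [480.0, 211.0, 165.0], [474.0, 211.0, 165.0], [472.0, 209.0, 164.0], [476.0, 222.0, 164.0], [472.0, 207.0, 164.0], [474.0, 232.0, 163.0], [476.0, 228.0, 163.0], [470.0, 222.0, 163.0], [473.0, 204.0, 162.0], [476.0, 204.0, 162.0], [475.0, 202.0, 162.0], [472.0, 217.0, 161.0], [471.0, 217.0, 161.0], [469.0, 206.0, 160.0], [473.0, 203.0, 160.0], [470.0, 229.0, 159.0], [469.0, 220.0, 159.0], [469.0, 212.0, 158.0], [479.0, 202.0, 157.0], [472.0, 203.0, 152.0], [474.0, 203.0, 143.0]]
scene 403 87.757754113857
((469.95654296875, -173.87985229492188), (22.95513153076172, 97.45714569091797), 2.300258159637451)
116 [466.13411801 195.21308237  15
[... 377 characters left out ...]
 162.0], [475.0, 225.0, 162.0], [471.0, 213.0, 162.0], [471.0, 222.0, 162.0], [479.0, 234.0, 161.0], [470.0, 207.0, 160.0], [471.0, 212.0, 160.0], [473.0, 203.0, 160.0], [478.0, 199.0, 158.0], [473.0, 197.0, 158.0], [477.0, 203.0, 156.0], [476.0, 200.0, 156.0], [468.0, 203.0, 155.0], [479.0, 201.0, 152.0], [478.0, 198.0, 151.0], [472.0, 203.0, 150.0], [475.0, 199.0, 149.0], [479.0, 195.0, 147.0], [476.0, 203.0, 143.0], [477.0, 200.0, 139.0], [477.0, 201.0, 136.0]]
(290, 205) [601.  14.  72.]
(296, 264) [482.   1.  31.]
(490, 218) [ 577. -388.  100.]
(250, 175) [649.  91. 125.]
(250, 200) [626. 111.  -4.]
(430, 150) [ 690. -255.  175.]
(60, 185) [607. 440. 183.]
(373, 150) [ 678. -145.  207.]
```

View pics/crop0.png

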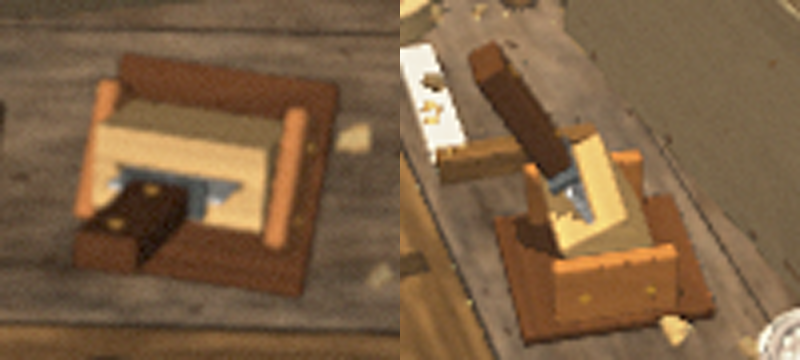

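```bash
python3 - <<'E'
from h import *
a=np.load("top0.npz");b=np.load("scene0.npz")
for n,f in(("top",a),("scene",b)):
    P=cloud(n,f["d"]);W=P.reshape(-1,3);C=f["p"].reshape(-1,3).astype(int)
    hsv=cv2.cvtColor(f["p"],cv2.COLOR_RGB2HSV).reshape(-1,3).astype(int)
    box=(W[:,0]>380)&(W[:,0]<600)&(W[:,1]>140)&(W[:,1]<340)
    m=box&(W[:,2]>90)&(W[:,2]<230); q=W[m]
    print(n,"handle",len(q),q.min(0).round(),q.max(0).round(),q.mean(0).round(1))
    for z in range(90,220,10):
        s=q[abs(q[:,2]-z)<5]
        if len(s): print(z,len(s),s.mean(0).round(1),s.min(0).round(),s.max(0).round())
    u,s,vt=np.linalg.svd(q-q.mean(0),full_matrices=False); print("axis",vt[0],vt[2],s)
    fo=W[box&(W[:,2]>4)&(W[:,2]<20)]; print("foot",np.median(fo[:,2]),cv2.minAreaRect(fo[:,:2].astype(np.float32)))
    al=W[box&(W[:,2]>4)&(W[:,2]<75)]; print("all rest",cv2.minAreaRect(al[:,:2].astype(np.float32)))
    to=W[box&(W[:,2]>50)&(W[:,2]<75)]; print("resttop",to[:,2].max(),cv2.minAreaRect(to[:,:2].astype(np.float32)))
    m=(abs(W[:,2]-88)<4)&(W[:,0]>400)&(W[:,0]<620)&(W[:,1]<-60)&(W[:,1]>-280); q=W[m]
    r=cv2.minAreaRect(q[:,:2].astype(np.float32));print("rack",m.sum(),np.median(q[:,2]),r)
    # slot dark/deep pixels on rack top
    I=np.zeros((480,640),np.uint8); I.reshape(-1)[m]=255
    hull=cv2.convexHull(np.argwhere(I)[:,::-1].astype(np.int32)); H=np.zeros_like(I); cv2.fillConvexPoly(H,hull,255); H=cv2.erode(H,np.ones((5,5)))
    g=cv2.cvtColor(f["p"],cv2.COLOR_RGB2GRAY); D=((H>0)&(g<0.6*np.median(g[H>0]))).astype(np.uint8)
    k,lab,st,ce=cv2.connectedComponentsWithStats(D)
    c=optics.get_calibration(n);K=np.array(c["mtx"]);Rm=rot(c["orientation"]);o=np.array(c["xyz"])
    for i in range(1,k):
        if st[i,4]>25:
            vv,uu=np.nonzero(lab==i); r=np.stack([(uu-K[0,2])/K[0,0],-(vv-K[1,2])/K[1,1],-np.ones(len(uu))],-1)@Rm.T
            w=o+r*((88-o[2])/r[:,2])[:,None]; print("slot",st[i,4],ce[i].round(1),cv2.minAreaRect(w[:,:2].astype(np.float32)))
    # wall near rack & rest
    for y0,y1 in((-270,-80),(150,330)):
        s=W[(W[:,1]>y0)&(W[:,1]<y1)&(W[:,2]>100)&(W[:,0]>570)&(W[:,0]<720)]
        for z in (110,140,170,190,210): 
            t=s[abs(s[:,2]-z)<10]; 
            if len(t): print("wall",y0,z,len(t),np.percentile(t[:,0],[0,2,10]).round())
E
```

```text
top handle 520 [467. 192.  90.] [524. 234. 171.] [493.7 212.2 137.9]
90 41 [518.7 208.8  92.1] [502. 192.  90.] [524. 234.  95.]
100 37 [514.4 209.  100.3] [496. 198.  96.] [523. 228. 105.]
110 48 [509.  208.2 110.1] [491. 198. 105.] [516. 226. 115.]
120 43 [504.7 209.7 120.5] [489. 198. 115.] [511. 229. 125.]
130 51 [499.6 210.4 130.3] [484. 199. 125.] [507. 230. 135.]
140 49 [493.4 210.1 140.5] [474. 200. 136.] [500. 231. 145.]
150 52 [489.  211.5 150.2] [470. 201. 145.] [497. 230. 155.]
160 137 [477.4 215.7 161.3] [467. 200. 155.] [490. 233. 165.]
170 62 [480.9 217.5 166.6] [472. 202. 165.] [487. 232. 171.]
axis [-0.50677438  0.09834315  0.85645102] [-0.80977625  0.2864723  -0.51205082] [665.59839186 234.05782365 113.78301667]
foot 9.824788168047917 ((497.9130859375, 239.8807373046875), (203.98147583007812, 199.65924072265625), 0.06667111068964005)
all rest ((497.9364013671875, 239.91307067871094), (203.9552001953125, 199.79229736328125), 0.09183021634817123)
resttop 74.70905313813364 ((535.4550170898438, 209.8072967529297), (113.31199645996094, 73.04644012451172), 82.640960693359
[... 2099 characters left out ...]
 271.2] ((563.7095947265625, -156.6549835205078), (3.687455415725708, 63.218868255615234), 11.30264663696289)
slot 52 [342.9 278.8] ((528.3433837890625, -163.5067138671875), (4.177604675292969, 63.17717742919922), 10.849985122680664)
slot 60 [326.4 286.7] ((492.8025207519531, -170.48252868652344), (4.43951940536499, 63.008056640625), 10.163235664367676)
wall -270 110 610 [668. 670. 672.]
wall -270 140 642 [669. 670. 672.]
wall -270 170 694 [669. 670. 672.]
wall -270 190 735 [668. 670. 672.]
wall -270 210 780 [669. 670. 672.]
wall 150 110 243 [619. 621. 624.]
wall 150 140 258 [621. 622. 624.]
wall 150 170 303 [619. 621. 624.]
wall 150 190 365 [620. 621. 624.]
wall 150 210 383 [620. 621. 624.]
```

```bash
cat >> h.py <<'E'
def go(xyz,yang=None):
    o=ctrl.get_obs(); M=rot(o["ee_rot"]); d=M.T@(np.array(xyz)-o["ee_pos"])/1000
    a=np.degrees(np.arctan2(M[1,1],M[0,1])); y=0 if yang is None else -np.radians(yang-a)
    print("delta",d.round(4),"yaw",round(y,4),"| pos",o["ee_pos"].round(1),"yang",a.round(2),"t",o["t"],"F",o["wrist_force"].round(1),"open",o["opening"].round(1))
E
python3 -c "
from h import *
go((488.8,213,238),82.6)"
```

```text
Traceback (most recent call last):
  File "h.py", line 15, in go
    print("delta",d.round(4),"yaw",round(y,4),"| pos",o["ee_pos"].round(1),"yang",a.round(2),"t",o["t"],"F",o["wrist_force"].round(1),"open",o["opening"].round(1))
                                                                                                                                             ^^^^^^^^^^^^^^^^^^
AttributeError: 'float' object has no attribute 'round'
```

```bash
sed -i 's/o\["opening"\].round(1)/round(o["opening"],1)/' h.py
python3 -c "
from h import *
go((488.8,213,238),82.6)"
```

```text
delta [-3.743e-01 -1.700e-01  3.000e-04] yaw -0.2527 | pos [204.8 510.2 238.2] yang 68.12 t 0.1 F [ 0.5 -0.7 -0.3] open 88.1
```

Emit:
step_arm(
  motion=[
    [-0.02, -0.009, 0, -0.02, 0],
    [-0.05, -0.023, 0, -0.05, 0],
    [-0.09, -0.041, 0, -0.08, 0],
    [-0.13, -0.059, 0, -0.11, 0],
    [-0.168, -0.076, 0, -0.14, 0],
    [-0.206, -0.094, 0, -0.17, 0],
    [-0.244, -0.111, 0, -0.2, 0],
    [-0.282, -0.128, 0, -0.23, 0],
    [-0.318, -0.144, 0, -0.253, 0],
    [-0.348, -0.158, 0, -0.253, 0],
    [-0.366, -0.166, 0, -0.253, 0],
    [-0.374, -0.17, 0, -0.253, 0],
  ],
)

```text
t: 1.1
ee_pos: [490.3, 211.1, 238.2]
ee_rot: [-0.0, 0.066, 0.998, -0.0]
wrist_force: [-0.4, -0.5, -0.2]
opening: 88.0
grasp_force: 0.0
```

```bash
python3 -c "
from h import *
go((488.8,213,122.6),82.6)"
```

```text
delta [0.0017 0.0018 0.1156] yaw -0.0027 | pos [490.3 211.1 238.2] yang 82.44 t 1.1 F [-0.4 -0.5 -0.2] open 88.0
```

Emit:
step_arm(
  motion=[
    [0.001, 0.001, 0.015, 0, 0],
    [0.001, 0.001, 0.04, 0, 0],
    [0.001, 0.001, 0.07, 0, 0],
    [0.001, 0.001, 0.095, 0, 0],
    [0.001, 0.001, 0.11, 0, 0],
    [0.001, 0.001, 0.115, 0, 0],
    [0.001, 0.001, 0.115, 0, 0],
    [0.001, 0.001, 0.115, 0, 60],
    [0.001, 0.001, 0.115, 0, 100],
    [0.001, 0.001, 0.115, 0, 120],
    [0.001, 0.001, 0.115, 0, 120],
  ],
  grip_force=10,
)

```text
t: 2.02
ee_pos: [488.1, 214.5, 124.6]
ee_rot: [0.001, 0.064, 0.998, 0.0]
wrist_force: [-0.6, 0.3, 1.1]
opening: 63.7
grasp_force: 0.0
```

```bash
python3 - <<'E'
from h import *
go((488.8,213,122.6),82.6)
p,d=optics.capture("scene"); q,e=optics.capture("top")
c=px("scene",[[490,213,130]])[0].astype(int);k=px("top",[[490,213,130]])[0].astype(int);print(c,k)
f=lambda i,c:cv2.resize(i[max(0,c[1]-60):c[1]+60,c[0]-65:c[0]+65],None,fx=3,fy=3,interpolation=3)
cv2.imwrite("pics/g1.png",np.hstack([f(p,c),f(q,k)])[...,::-1])
E
```

```text
delta [-0.0009 -0.0014  0.002 ] yaw 0.0004 | pos [488.1 214.5 124.6] yang 82.62 t 2.0167 F [-0.6  0.3  1.1] open 63.7
[263 156] [183 252]
```

View pics/g1.png

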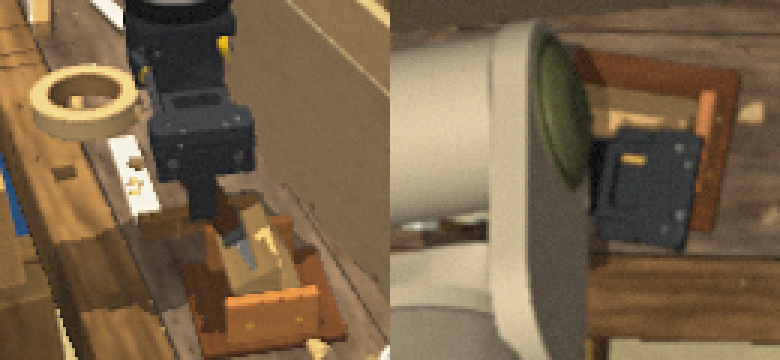

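The near finger is beside the handle (crop (200,195) left) and the gripper is centred over the rest. I'm closing now.

Emit:
step_arm(
  motion=[
    [0, 0, 0, 0, 180],
    [0, 0, 0, 0, 255],
    [0, 0, 0, 0, 255],
    [0, 0, 0, 0, 255],
    [0, 0, 0, 0, 255],
    [0, 0, 0, 0, 255],
    [0, 0, 0, 0, 255],
    [0, 0, 0, 0, 255],
  ],
  grip_force=10,
)

```text
t: 2.78
ee_pos: [487.8, 214.6, 123.8]
ee_rot: [0.0, 0.064, 0.998, 0.0]
wrist_force: [0.4, 2.0, 1.2]
opening: 31.7
grasp_force: 10.0
```

```bash
python3 - <<'E'
from h import *
o=ctrl.get_obs();P=o["ee_pos"];go(P,82.6);print(o["grasp_force"])
for s in(30,60,100): go(P+s*np.array([-.419,.0545,.906]))
E
```

```text
delta [0. 0. 0.] yaw 0.0004 | pos [487.8 214.6 123.8] yang 82.62 t 2.7833 F [0.4 2.  1.2] open 31.7
9.987056150312199
delta [ 0.0127  0.     -0.0272] yaw 0 | pos [487.8 214.6 123.8] yang 82.62 t 2.7833 F [0.4 2.  1.2] open 31.7
delta [ 0.0253  0.     -0.0544] yaw 0 | pos [487.8 214.6 123.8] yang 82.62 t 2.7833 F [0.4 2.  1.2] open 31.7
delta [ 0.0422  0.0001 -0.0906] yaw 0 | pos [487.8 214.6 123.8] yang 82.62 t 2.7833 F [0.4 2.  1.2] open 31.7
```

Emit:
step_arm(
  motion=[
    [0, 0, 0, 0, 255],
    [0, 0, 0, 0, 255],
    [0.002, 0, -0.0043, 0, 255],
    [0.005, 0, -0.0107, 0, 255],
    [0.009, 0, -0.0193, 0, 255],
    [0.013, 0, -0.0279, 0, 255],
    [0.017, 0, -0.0365, 0, 255],
    [0.021, 0, -0.045, 0, 255],
    [0.025, 0, -0.0537, 0, 255],
    [0.029, 0, -0.0623, 0, 255],
    [0.032, 0, -0.069, 0, 255],
    [0.034, 0, -0.073, 0, 255],
  ],
  grip_force=25,
)

```text
t: 3.78
ee_pos: [453.8, 218.9, 197.9]
ee_rot: [0.001, 0.064, 0.998, 0.0]
wrist_force: [0.0, 0.6, -1.6]
opening: 32.0
grasp_force: 24.9
```

Emit:
step_arm(
  motion=[
    [0, 0, -0.01, 0, 255],
    [0, 0, -0.025, 0, 255],
    [0, 0, -0.05, 0, 255],
    [0, 0, -0.075, 0, 255],
    [0, 0, -0.085, 0, 255],
    [0, 0, -0.09, 0, 255],
    [0, 0, -0.09, 0, 255],
  ],
)

```text
t: 4.37
ee_pos: [454.1, 218.8, 287.4]
ee_rot: [0.001, 0.064, 0.998, 0.0]
wrist_force: [0.2, -0.3, -1.4]
opening: 31.7
grasp_force: 24.9
```

```bash
cat >> h.py <<'E'
def tilt(tag):
    "blade points below the gripper: side view cloud, in tool frame"
    o=ctrl.get_obs(); M=rot(o["ee_rot"]); out=[]
    for n in("scene","top"):
        p,d=optics.capture(n); cv2.imwrite(f"pics/{tag}_{n}.png",p[...,::-1])
        W=(cloud(n,d).reshape(-1,3)-o["ee_pos"])@M
        m=(W[:,2]>5)&(W[:,2]<140)&(abs(W[:,1])<36)&(abs(W[:,0])<80)
        q=W[m]; print(n,len(q))
        for z in range(10,135,12):
            s=q[abs(q[:,2]-z)<6]
            if len(s)>3: print(z,len(s),"x",np.percentile(s[:,0],[5,50,95]).round(1),"y",np.percentile(s[:,1],[2,98]).round(1))
        if len(q): print("zmax",np.percentile(q[:,2],99).round(1))
    return o
E
python3 - <<'E'
from h import *
o=tilt("lift");go(o["ee_pos"])
c=px("scene",[o["ee_pos"]-[0,0,60]])[0].astype(int);p=cv2.imread("pics/lift_scene.png")
cv2.imwrite("pics/l.png",cv2.resize(p[max(0,c[1]-70):c[1]+70,c[0]-80:c[0]+80],None,fx=4,fy=4,interpolation=3))
E
```

```text
scene 334
10 63 x [-25.7 -16.9  -3.5] y [-19.4  10.2]
22 67 x [-30.9 -20.5  -8.4] y [-19.    9.7]
34 75 x [-35.5 -26.7 -15.5] y [-25.9   9.5]
46 25 x [-35.3 -31.2 -19. ] y [-31.3  -5.7]
58 24 x [-41.5 -38.9 -36.3] y [-31.7  19.4]
70 28 x [-47.8 -44.2 -41.1] y [-31.8  26.1]
82 28 x [-54.  -50.5 -46.9] y [-31.9  24.6]
94 24 x [-58.4 -55.9 -53.5] y [-30.7  22.8]
zmax 96.9
top 156
22 4 x [-22.5 -19.9 -17.8] y [-15.2 -14.9]
34 9 x [-21.7 -18.8 -15.1] y [-15.  -13.8]
58 5 x [-39.6 -37.6 -37.2] y [-7.2 -2.9]
70 13 x [-45.8 -42.3 -40. ] y [-7.   0.9]
82 50 x [-52.3 -49.8 -47.2] y [-17.8  28.9]
94 74 x [-56.7 -54.5 -51.9] y [-27.6  31. ]
zmax 98.4
delta [-0.0004  0.0002 -0.0016] yaw 0 | pos [453.7 218.7 285.8] yang 82.62 t 4.4667 F [-0.6  0.3 -1.7] open 31.8
```

View pics/l.png

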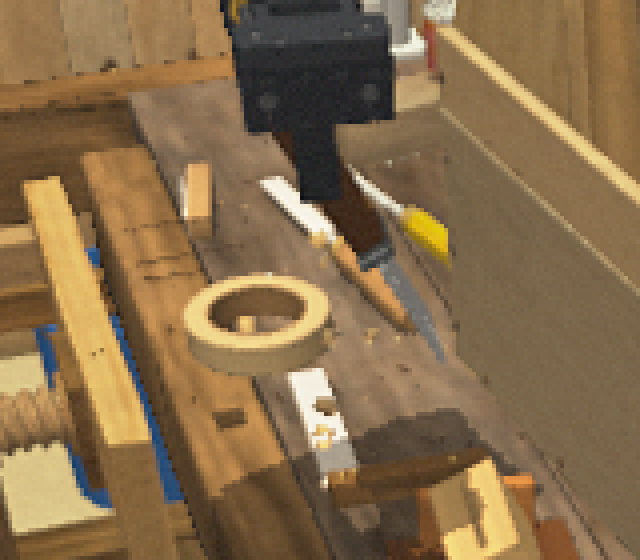

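The scraper is held and still leans about 25° in the grip, with its blade at crop (415,310). I'll carry it to the rack's front face and press the blade flush there to pivot it upright.

```bash
cat >> h.py <<'E'
RC=np.array([529.9,-160.7]); A=np.radians(11.6); XR=np.array([np.cos(A),np.sin(A)]); YR=np.array([-np.sin(A),np.cos(A)])
def rk(x,y,z): return (*(RC+x*XR+y*YR),z)
E
python3 - <<'E'
from h import *
print(rk(-140,0,0)); go(rk(-140,0,287),101.6)
E
```

```text
(np.float64(392.7594650560918), np.float64(-188.85090896043505), 0)
delta [ 0.0081 -0.412  -0.0009] yaw -0.3313 | pos [453.7 218.7 285.8] yang 82.62 t 4.4667 F [-0.6  0.3 -1.7] open 31.8
```

Emit:
step_arm(
  motion=[
    [0, -0.012, 0, -0.03, 255],
    [0.001, -0.04, 0, -0.06, 255],
    [0.002, -0.08, 0, -0.09, 255],
    [0.003, -0.12, 0, -0.12, 255],
    [0.004, -0.16, 0, -0.15, 255],
    [0.005, -0.2, 0, -0.18, 255],
    [0.006, -0.24, 0, -0.21, 255],
    [0.007, -0.28, 0, -0.24, 255],
    [0.008, -0.32, 0, -0.27, 255],
    [0.008, -0.36, 0, -0.3, 255],
    [0.008, -0.395, 0, -0.331, 255],
    [0.008, -0.412, 0, -0.331, 255],
  ],
)

```text
t: 5.47
ee_pos: [392.2, -192.1, 285.5]
ee_rot: [-0.001, -0.1, 0.995, 0.0]
wrist_force: [0.5, -0.2, -2.2]
opening: 31.5
grasp_force: 24.9
```

Emit:
step_arm(
  motion=[
    [0, 0, 0.01, 0, 255],
    [0, 0, 0.03, 0, 255],
    [0, 0, 0.06, 0, 255],
    [0, 0, 0.09, 0, 255],
    [0, 0, 0.115, 0, 255],
    [0, 0, 0.125, 0, 255],
    [0, 0, 0.127, 0, 255],
    [0, 0, 0.127, 0, 255],
    [0, 0, 0.127, 0, 255],
  ],
  grip_force=12,
)

```text
t: 6.22
ee_pos: [393.4, -189.0, 160.1]
ee_rot: [0.0, -0.101, 0.995, -0.0]
wrist_force: [-0.1, 0.6, -1.1]
opening: 32.1
grasp_force: 12.0
```

```bash
python3 - <<'E'
from h import *
o=ctrl.get_obs(); go(rk(-66.5,0,159),101.6)
o=tilt("pre")
E
```

```text
delta [-0.0729  0.0002  0.0011] yaw -0.0002 | pos [ 393.4 -189.   160.1] yang 101.59 t 6.2167 F [-0.1  0.6 -1.1] open 32.1
scene 654
34 66 x [-33.1 -26.  -17.5] y [-28.  -15.1]
46 18 x [-34.8 -29.8 -17.5] y [-31.9 -19.3]
58 15 x [-40.1 -37.8 -33.9] y [-32. -11.]
70 105 x [-79.5 -75.5 -42.4] y [-34.5   9.5]
82 90 x [-75. -74. -48.] y [-34.   15.5]
94 89 x [-74.9 -74.1 -54.6] y [-34.7  22.4]
106 88 x [-74.9 -74.2 -73.5] y [-35.6  32.3]
118 80 x [-75.1 -74.3 -73.7] y [-34.   32.5]
130 86 x [-75.1 -74.3 -73.4] y [-34.2  33.6]
zmax 137.1
top 61
70 38 x [-79.6 -77.1 -74.7] y [ 9.  34.9]
82 4 x [-78.9 -74.7 -74.5] y [15.7 27.9]
94 6 x [-74.7 -74.5 -74.4] y [10.9 35.2]
118 5 x [-74.7 -74.6 -74.6] y [12.5 34.8]
130 4 x [-74.9 -74.6 -74.4] y [ 9.8 32.9]
zmax 134.5
```

Emit:
step_arm(
  motion=[
    [-0.006, 0, 0, 0, 255],
    [-0.014, 0, 0, 0, 255],
    [-0.022, 0, 0, 0, 255],
    [-0.03, 0, 0, 0, 255],
    [-0.038, 0, 0, 0, 255],
    [-0.046, 0, 0, 0, 255],
    [-0.053, 0, 0, 0, 255],
    [-0.06, 0, 0, 0, 255],
    [-0.066, 0, 0, 0, 255],
    [-0.07, 0, 0, 0, 255],
    [-0.0725, 0, 0, 0, 255],
    [-0.073, 0, 0, 0, 255],
  ],
  grip_force=12,
)

```text
t: 7.32
ee_pos: [465.0, -174.0, 159.7]
ee_rot: [-0.0, -0.101, 0.995, 0.0]
wrist_force: [-2.1, -0.8, -0.6]
opening: 31.9
grasp_force: 12.0
```

Emit:
step_arm(
  motion=[
    [0, 0, 0, 0, 255],
    [0, 0, 0, 0, 255],
    [0.006, 0, 0, 0, 255],
    [0.016, 0, 0, 0, 255],
    [0.026, 0, 0, 0, 255],
    [0.03, 0, 0, 0, 255],
    [0.03, 0, 0, 0, 255],
  ],
)

```text
t: 7.9
ee_pos: [434.2, -180.4, 160.0]
ee_rot: [-0.0, -0.1, 0.995, 0.0]
wrist_force: [-0.3, 1.1, -1.4]
opening: 31.6
grasp_force: 12.0
```

```bash
python3 - <<'E'
from h import *
go(rk(0,0,236),101.6)
o=tilt("post")
E
```

```text
delta [-0.0977  0.0002 -0.076 ] yaw -0.0015 | pos [ 434.2 -180.4  160. ] yang 101.51 t 7.9 F [-0.3  1.1 -1.4] open 31.6
scene 1557
10 51 x [ 5.4 10.2 11. ] y [-18.   13.1]
22 78 x [-2.7  9.5 11. ] y [-18.6   9.9]
34 73 x [-6.8  8.2 11. ] y [-20.4  12.3]
46 109 x [-6.8  3.6 10.6] y [-30.8  17.2]
58 27 x [-0.1  1.8  2.6] y [-31.2 -14.4]
70 588 x [-77.3 -49.7   1.9] y [-35.3  15.8]
82 195 x [-64.6 -32.3   2.2] y [-32.5  24.3]
94 147 x [-33.1 -31.3   2.1] y [-34.5  23.9]
106 127 x [-33.1 -31.6   2.1] y [-34.6  24.3]
118 74 x [-33.3 -32.6 -31.6] y [-34.4  23. ]
130 65 x [-33.3 -32.5 -31.8] y [-35.5  18.5]
zmax 137.0
top 11
70 11 x [-79.7 -78.3 -64. ] y [-31.7  35.6]
zmax 75.3
```

Emit:
step_arm(
  motion=[
    [0, 0, -0.01, 0, 255],
    [0, 0, -0.03, 0, 255],
    [0, 0, -0.055, 0, 255],
    [-0.01, 0, -0.066, 0, 255],
    [-0.03, 0, -0.066, 0, 255],
    [-0.045, 0, -0.066, 0, 255],
    [-0.056, 0, -0.066, 0, 255],
    [-0.061, 0, -0.066, 0, 255],
    [-0.061, 0, -0.066, 0, 255],
    [-0.061, 0, -0.066, 0, 255],
  ],
  grip_force=25,
)

```text
t: 8.83
ee_pos: [494.8, -167.8, 225.4]
ee_rot: [-0.0, -0.101, 0.995, 0.0]
wrist_force: [-0.5, -0.8, -1.3]
opening: 32.0
grasp_force: 25.0
```

```bash
python3 - <<'E'
from h import *
go(rk(-36.7,-0.5,200),101.6)
o=ctrl.get_obs(); M=rot(o["ee_rot"])
p,d=optics.capture("scene")
W=(cloud("scene",d).reshape(-1,3)-o["ee_pos"])@M
q=W[(W[:,2]>50)&(W[:,2]<112)&(abs(W[:,1])<34)&(abs(W[:,0])<14)]
f=np.polyfit(q[:,2],q[:,0],1);print(len(q),"tilt deg",np.degrees(f[0]),"x at edge",np.polyval(f,109),np.percentile(q[:,2],[1,99]),np.percentile(q[:,1],[1,99]), (q[:,0]-np.polyval(f,q[:,2])).std())
c=px("scene",[o["ee_pos"]-[0,0,90]])[0].astype(int)
cv2.imwrite("pics/f.png",cv2.resize(p[c[1]-60:c[1]+60,c[0]-70:c[0]+70],None,fx=5,fy=5,interpolation=3)[...,::-1])
E
```

```text
delta [ 0.0009 -0.0006  0.0254] yaw 0.0001 | pos [ 494.8 -167.8  225.4] yang 101.6 t 8.8333 F [-0.5 -0.8 -1.3] open 32.0
449 tilt deg -0.37936676968772803 x at edge 1.491040994232545 [ 52.56050084 110.20809941] [-31.30425941  28.17030723] 0.6481865777280416
```

View pics/f.png

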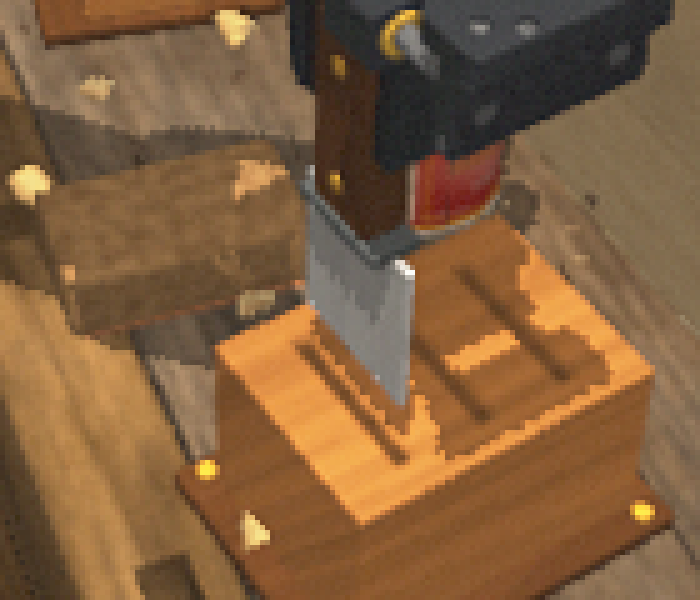

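The picture shows the scraper hanging upright, its blade edge at crop (400,400) in line with the front slot (305,345)–(405,460). I'm lowering it into the front slot.

Emit:
step_arm(
  motion=[
    [0.001, 0, 0.004, 0, 255],
    [0.001, 0, 0.01, 0, 255],
    [0.001, 0, 0.016, 0, 255],
    [0.001, 0, 0.021, 0, 255],
    [0.001, 0, 0.024, 0, 255],
    [0.001, 0, 0.027, 0, 255],
    [0.001, 0, 0.03, 0, 255],
    [0.001, 0, 0.033, 0, 255],
    [0.001, 0, 0.036, 0, 255],
    [0.001, 0, 0.039, 0, 255],
    [0.001, 0, 0.042, 0, 255],
    [0.001, 0, 0.045, 0, 255],
  ],
)

```text
t: 9.88
ee_pos: [494.1, -168.1, 180.5]
ee_rot: [0.0, -0.101, 0.995, -0.0]
wrist_force: [0.2, 0.3, -0.9]
opening: 32.0
grasp_force: 25.0
```

Emit:
step_arm(
  motion=[
    [0, 0, 0.003, 0, 255],
    [0, 0, 0.005, 0, 255],
    [0, 0, 0.007, 0, 255],
    [0, 0, 0.009, 0, 255],
    [0, 0, 0.011, 0, 255],
    [0, 0, 0.013, 0, 255],
  ],
)

```text
t: 10.38
ee_pos: [494.1, -168.1, 167.6]
ee_rot: [0.0, -0.101, 0.995, -0.0]
wrist_force: [-0.9, -0.4, -1.3]
opening: 32.1
grasp_force: 25.0
```

Depth is 30 mm with no contact, so I'm continuing.

Emit:
step_arm(
  motion=[
    [0, 0, 0.0025, 0, 255],
    [0, 0, 0.0045, 0, 255],
    [0, 0, 0.0065, 0, 255],
    [0, 0, 0.0085, 0, 255],
    [0, 0, 0.0105, 0, 255],
  ],
)

```text
t: 10.8
ee_pos: [494.1, -168.1, 157.1]
ee_rot: [-0.0, -0.101, 0.995, -0.0]
wrist_force: [0.8, -0.3, -1.2]
opening: 31.7
grasp_force: 25.0
```

Emit:
step_arm(
  motion=[
    [0, 0, 0.002, 0, 255],
    [0, 0, 0.004, 0, 255],
    [0, 0, 0.006, 0, 255],
    [0, 0, 0.008, 0, 255],
    [0, 0, 0.008, 0, 255],
  ],
)

```text
t: 11.22
ee_pos: [494.0, -168.0, 148.8]
ee_rot: [-0.0, -0.101, 0.995, 0.0]
wrist_force: [-0.2, 0.4, -2.1]
opening: 31.7
grasp_force: 25.0
```

Emit:
step_arm(
  motion=[
    [0, 0, 0.003, 0, 255],
    [0, 0, 0.006, 0, 255],
    [0, 0, 0.009, 0, 255],
    [0, 0, 0.011, 0, 255],
    [0, 0, 0.013, 0, 255],
    [0, 0, 0.013, 0, 255],
  ],
)

```text
t: 11.72
ee_pos: [494.0, -168.0, 135.8]
ee_rot: [-0.0, -0.101, 0.995, 0.0]
wrist_force: [-0.0, 0.7, -2.3]
opening: 31.4
grasp_force: 25.0
```

Emit:
step_arm(
  motion=[
    [0, 0, 0.001, 0, 255],
    [0, 0, 0.002, 0, 255],
    [0, 0, 0.003, 0, 255],
    [0, 0, 0.004, 0, 255],
    [0, 0, 0.0045, 0, 255],
    [0, 0, 0.0045, 0, 255],
  ],
  grip_force=15,
)

```text
t: 12.22
ee_pos: [494.9, -168.1, 134.3]
ee_rot: [0.002, -0.101, 0.995, -0.001]
wrist_force: [-3.7, 3.8, 19.5]
opening: 32.4
grasp_force: 15.0
```

```bash
python3 - <<'E'
from h import *
go(rk(-36.7,0,132))
o=ctrl.get_obs();p,d=optics.capture("scene")
c=px("scene",[o["ee_pos"]-[0,0,40]])[0].astype(int)
cv2.imwrite("pics/s.png",cv2.resize(p[c[1]-50:c[1]+50,c[0]-60:c[0]+60],None,fx=5,fy=5,interpolation=3)[...,::-1])
E
```

```text
delta [0.0009 0.0002 0.0023] yaw 0 | pos [ 494.9 -168.1  134.3] yang 101.6 t 12.2167 F [-3.7  3.8 19.5] open 32.4
```

View pics/s.png

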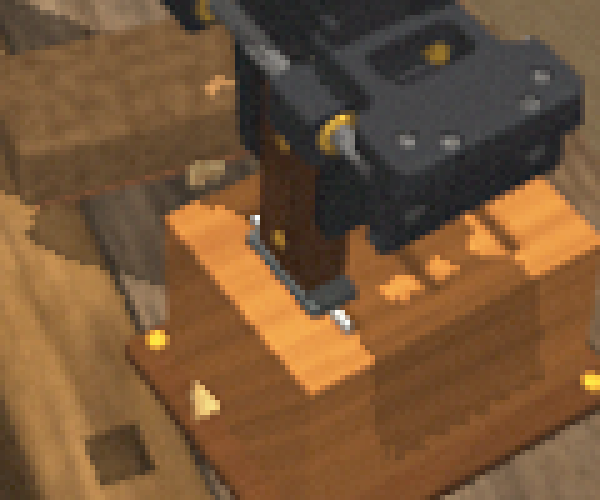

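The shoulder is down on the block at crop (310,300), and the force has risen to 19 N. I'm relaxing the load, opening and retreating.

Emit:
step_arm(
  motion=[
    [0, 0, -0.002, 0, 255],
    [0, 0, -0.002, 0, 220],
    [0, 0, -0.002, 0, 120],
    [0, 0, -0.002, 0, 60],
    [0, 0, -0.002, 0, 0],
    [0, 0, -0.002, 0, 0],
    [0, 0, -0.002, 0, 0],
    [0, 0, -0.002, 0, 0],
    [0, 0, -0.002, 0, 0],
  ],
  grip_force=5,
)

```text
t: 13.02
ee_pos: [494.1, -168.1, 133.7]
ee_rot: [-0.0, -0.101, 0.995, 0.0]
wrist_force: [-0.6, -0.7, -0.1]
opening: 76.6
grasp_force: 0.0
```

Emit:
step_arm(
  motion=[
    [0, 0, -0.01, 0, 0],
    [0, 0, -0.03, 0, 0],
    [0, 0, -0.06, 0, 0],
    [0, 0, -0.09, 0, 0],
    [0, 0, -0.12, 0, 0],
    [0.04, 0, -0.13, 0, 0],
    [0.08, 0, -0.13, 0, 0],
    [0.11, 0, -0.13, 0, 0],
    [0.12, 0, -0.13, 0, 0],
    [0.12, 0, -0.13, 0, 0],
  ],
)

```text
t: 13.85
ee_pos: [375.3, -192.5, 264.2]
ee_rot: [0.0, -0.1, 0.995, -0.0]
wrist_force: [1.6, -0.2, -0.1]
opening: 88.3
grasp_force: 0.0
```

```bash
python3 - <<'E'
from h import *
go(rk(-36,0,200))
out=[]
for n in("scene","top"):
    p,d=optics.capture(n); W=cloud(n,d).reshape(-1,3); L=W.copy()
    L=np.c_[(W[:,:2]-RC)@np.c_[XR,YR],W[:,2]]
    q=L[(abs(L[:,0]+36)<25)&(abs(L[:,1])<30)&(L[:,2]>98)&(L[:,2]<200)]
    e=q[q[:,2]>np.percentile(q[:,2],90)-6]
    print(n,len(q),"top z",np.percentile(q[:,2],[90,97]))
    for z in(105,125,145,165):
        s=q[abs(q[:,2]-z)<6]
        if len(s)>3: print(z,len(s),np.percentile(s[:,0],[2,98]).round(1),np.percentile(s[:,1],[2,98]).round(1))
    t=q[q[:,2]>173]; 
    if len(t)>5: print("end",t.mean(0).round(1))
    c=px(n,[rk(-36,0,110)])[0].astype(int)
    out.append(cv2.resize(p[c[1]-50:c[1]+50,c[0]-50:c[0]+50],None,fx=4,fy=4,interpolation=3))
    f=np.load(f"{n}0.npz"); 
    for nm,u in(("tin",(600,14,74)),("cork",(482,1,32)),("jar",(577,-388,98))):
        k=px(n,[u])[0].astype(int); s=np.s_[k[1]-25:k[1]+25,k[0]-25:k[0]+25]
        print(nm,np.median(abs(p[s].astype(int)-f["p"][s])),end="; ")
    print()
cv2.imwrite("pics/e.png",np.hstack(out)[...,::-1])
E
```

```text
delta [-0.1219  0.0004  0.0642] yaw 0 | pos [ 375.3 -192.5  264.2] yang 101.45 t 13.85 F [ 1.6 -0.2 -0.1] open 88.3
scene 709 top z [177.72150611 178.62841507]
105 77 [-47.9 -31.6] [-18.5  10.2]
125 85 [-47.9 -30.1] [-18.2  10.1]
145 83 [-47.9 -30.8] [-18.2  11.2]
165 93 [-48.  -29.8] [-18.1  12.3]
end [-39.4  -3.9 177.1]
tin 7.0; cork 42.0; jar 5.0; 
top 269 top z [179.1785644  180.63748267]
105 13 [-47.  -30.5] [-9.6 17.2]
125 14 [-47.1 -29. ] [-9.2 17. ]
145 16 [-47.  -29.9] [-12.5  16.9]
165 15 [-47.2 -30.6] [-11.8  17. ]
end [-37.4   1.3 177.3]
tin 2.0; cork 20.0; jar 2.0;
```

View pics/e.png

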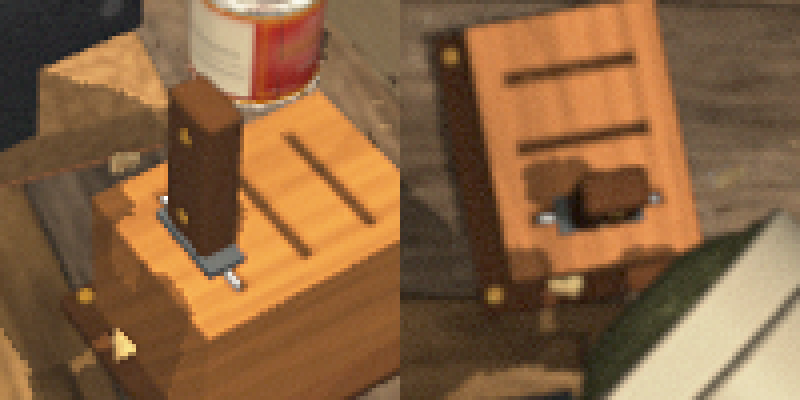

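The picture shows the scraper upright in the front slot, with its shoulder flat on the block at crop (205,255). The handle top measures z≈178 mm, which matches a full seating. I'm handing the job in.

```bash
python3 -c "
from bench import ctrl
print(ctrl.finish_job())"
```

```text
the job is handed in; nothing more can be done
None
```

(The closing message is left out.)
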